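Put the staining supplies back in their matching stands

ROBOT

A 6-joint arm with a two-finger parallel gripper is mounted at the origin on the work surface; the furniture and walls round the work are solid. World frame = base frame: x ahead of the robot, y to its left, z up, the work surface at z = 0. Lengths are in mm, angles in rad, forces in N, time in s.
With the tool pointing down it reaches from about 275 to 850 mm from the base axis. Payload 19 kg.
Tool frame: the origin (TCP) lies on the mounting face of the last link; the fingertips stand 173 mm ahead of it and the grasp point (between the pads) lies 155 mm ahead of it; z points along the fingers, y is the line along which they close (so a half turn about z gives the same grasp; the last joint's range is limited). The gripper opens to 85 mm and grips with 20 to 120 N. Pads are 22 mm wide; open, the fingers measure 114 mm over their backs; the gripper's body (76 mm by 85 mm) begins 54 mm behind the grasp point. The pads swing forward as they close: fully open they stand 13 mm farther back than shut.
Start: joints at [-0.134, 0.15, 1.437, -0, 1.554, -0.134], TCP at [574.988, -0.018, 404.667] pointing down, gripper open.
Joint ranges: [-2.8, 2.8], [-0.68, 2.1], [0.12, 2.68], [-1.39, 4.53], [0.16, 2.79], [-2.81, 2.81]. Speed limits (rad/s): [1.89, 1.89, 2.22, 3.01, 3.01, 3.01].

INTERFACE

Orientations are given as a 3x3 rotation matrix whose columns are the frame's x, y, z axes.
In Python, from plant import r, snapshot, camera_params gives the robot as it stands. The module is installed in compiled form; this text tells all that it offers.
- The arm moves only by the shell command python3 -m jog 'ROWS' [OPENING]. ROWS is JSON, a list of rows, each a list of 2 entries, a list of its own where there are three numbers: the shift along the tool's x, y, z each as a share of 30 mm, from -1 to 1, then the turn, a rotation vector about the tool's x, y, z each as a share of 60 degrees, from -1 to 1. A call has 1 to 10 rows; each row shifts and turns the commanded pose from where the row before left it, along the tool's axes as they then stand; what a row does not reach is not made up. A row lasts 1/12 s, in which the tool goes at most 41.7 mm and 7.16 degrees, less where a joint would pass 70% of its speed; a pose out of reach is approached as far as the arm can. A call with a number of a shift or a turn outside -1 to 1 is refused whole. A call with a gripper value outside its range is refused whole. OPENING is the closure, from 0 (fully open) to 1 (shut), set as the call begins (- or left out, the last holds). The fingers move at their own pace and stop on an object; the grip force is fixed at half the most. Time passes only in rows, so rows that do not move let the fingers close. It gives the time, the measured TCP pose, the force, the opening and the grip force at its end, in the units of the state.
- r.get_state(): the state, without advancing time (a new reading comes with each control period).
- snapshot(name): name is "scene" or "side" or "wrist"; returns the picture (420x560x3 uint8, red, green, blue); there is no depth.
- camera_params(name): a dict with "mtx" (3x3 intrinsics, pixels), "view" (4x4, takes a point from world to camera coordinates). Camera axes: x right, y up, looking along -z (the intrinsics and any distortion apply to the point x, -y, -z); pixel columns grow to the right and rows downward; lengths in mm; the calibration is good to about 2 mm. The wrist camera is an equidistant fisheye: a pixel r from the principal point sees the ray r / f radians off the axis. A picture is of the moment at which its call begins: read the wrist's pose just before it. camera_params takes no time and is no camera call; for the wrist camera it gives the pose at the moment of the call.
- r.finish_job(): hands the job in; it is judged then, once.
The state is a dict: "time": time; "q": joint angles; "dq": joint speeds; "effort": joint torques, N m; "ee_pos": TCP position; "tcp_rot": TCP orientation; "force": force on the tool from outside, world axes, zero at the start; "wrist_torque": the same for the moment, N m; "opening": finger opening in mm; "gripper_force": force on a finger pad.
Only numpy, scipy, OpenCV 4.12 (cv2) and the standard library are available. Lean on these libraries where they do the work, as an engineer would, in place of code of your own. Each camera call takes 0.05 s, during which the arm holds its last target. There are 200 camera calls.

TASK

Tidy the staining station: stand each of the four supplies upright in the holder made for it - the blue-capped bottle in the blue round stand, the small red-capped dropper bottle in the red round stand, the orange-capped tube in the orange round stand, and the blue slide box in the grey rectangular tray. Each must stand flat on its holder's floor inside the rim; set them down gently, without dropping any or knocking any over, and let go.

Things in the scene. Friction and masses are not known exactly. Their poses are not given: they have to be found in the camera images.
- blue_bottle_mid (a point): white-and-pink bottle with a blue screw cap: 56 mm diameter body, 105 mm high, about 0.16 kg, standing upright, loose. Body straight from 15 to 70 mm up. This point: its centre, half-way up (52.5 mm above its foot); z is its upright axis. Fixed, not part of the job: a centrifuge (150 mm round, 105 high, centre x 0.43 y 0.09 m) and an empty blue rack (along x 152, y 80, 72 high, centre x 0.46 y -0.15).
- red_bottle_mid (a point): small clear dropper bottle with a red cap: body 40 mm diameter up to about 40 mm, above that a narrower shoulder and a cap 24 mm across; 60 mm high, about 0.05 kg, upright, loose. This point is its centre, half-way up (30 mm above its foot); z is its upright axis
- orange_tube_mid (a point): clear 50 ml tube with an orange cap, standing on its skirt: body 28 mm diameter, cap 33 mm diameter over the top 14 mm, 112 mm high, about 0.03 kg, upright, loose. This point is its centre, half-way up (56 mm above its foot); z is its upright axis.
- slides_mid (a point): blue slide box standing on end: 31 mm along its own x, 53 mm along its own y, 72 mm high, about 0.11 kg, upright, loose; gripped across the 31 mm. This point is its centre, half-way up (36 mm above its foot); z is its upright axis
- blue_stand: blue round plastic stand, fixed to the bench, for the blue-capped bottle: a shallow cup 86 mm across outside and 76 mm inside; flat floor 4 mm above the bench (thin dark disc on it), rim top 16 mm above the bench. Origin at the centre of its underside, on the bench; z up
- red_stand: red round plastic stand, fixed to the bench, for the red-capped dropper bottle: a shallow cup 70 mm across outside and 60 mm inside; flat floor 4 mm above the bench (thin dark disc on it), rim top 16 mm above the bench. Origin at the centre of its underside, on the bench; z up
- orange_stand: orange round plastic stand, fixed to the bench, for the orange-capped tube: a shallow cup 59 mm across outside and 49 mm inside; flat floor 4 mm above the bench (thin dark disc on it), rim top 30 mm above the bench. Origin at the centre of its underside, on the bench; z up
- slide_tray: grey rectangular open tray, fixed to the bench, for the slide box, long side to long side: outside 61 mm along its own x and 83 mm along its own y, walls 6 mm, so 49 x 71 mm inside; flat floor 6 mm above the bench (thin dark pad on it), rim top 20 mm above the bench. A wall stands behind the bench at x 0.66 m. Origin at the centre of its underside, on the bench; z up
Things that resemble listed ones, but are neither listed nor needed, are in the scene too. There is more than one size of the part that bears blue_bottle_mid; the job needs the larger.

How it is judged:
By the outcome, as a careful person would: the job done as asked, in the order asked, and still so for the second after the job is handed in, with the robot touching nothing.
It also fails if it takes over 120 s, if anything falls off the work surface, if the arm or the gripper's body presses on something with over 40 N, if the wrist force passes 120 N, or if a joint passes its speed limit or range.

## Working session

There is one attempt and no reset: what is moved stays moved. The work goes in short steps, Python scripts to look and compute and a shell command to move; the robot and the scene stay as the last step left them, time stands still between calls to the robot, and variables do not carry over. Pictures are saved under pics/ and viewed, at most 18 in all, crops included, and the job is handed in when it is done.

```bash
mkdir -p pics; python3 - <<'E'
from plant import r,snapshot,camera_params
import cv2
s=r.get_state(); print(s)
for n in("scene","side","wrist"):
    p=camera_params(n); print(n,p)
    cv2.imwrite(f"pics/{n}0.png",cv2.cvtColor(snapshot(n),cv2.COLOR_RGB2BGR))
E
```

```text
{'time': 0.0, 'q': array([-1.34000475e-01,  1.50993442e-01,  1.43801021e+00,  2.95803215e-05,
        1.55382292e+00, -1.34008321e-01]), 'dq': array([ 1.03992673e-03, -1.76786187e-03, -5.36090209e-04, -1.61158061e-03,
        6.80597005e-05,  6.79233470e-04]), 'effort': array([ 9.08163997e-05, -7.13061190e+01, -5.70858908e+01, -1.86872212e-04,
        9.14935896e-03,  2.21375326e-04]), 'ee_pos': array([ 5.74966129e+02, -1.10566817e-02,  4.04081462e+02]), 'tcp_rot': array([[-7.20714405e-06,  9.99999257e-01, -1.21890905e-03],
       [ 9.99999981e-01,  7.44381609e-06,  1.94162680e-04],
       [ 1.94171609e-04, -1.21890763e-03, -9.99999238e-01]]), 'force': array([-0.87956012,  0.2120628 , -0.30185615]), 'wrist_torque': array([ 0.0615693 , -0.01455326,  0.04687886]), 'gripper_force': 0.0, 'opening': 85.52456916326734}
scene {'mtx': array([[475.36943111,   0.        , 281.85315022],
       [  0.        , 475.36943111, 209.8098863 ],
       [  0.        ,   0.        ,   1.        ]]), 'view': array([[-9.92676779e-01,  1.20798735e-01,  6.91923760e-04,
         4.42781603e+02],
       [-9.45
[... 580 characters left out ...]
467e+02],
       [-6.62959547e-01, -4.72716966e-01,  5.80537087e-01,
        -6.19576652e+02],
       [ 0.00000000e+00,  0.00000000e+00,  0.00000000e+00,
         1.00000000e+00]])}
wrist {'mtx': array([[325.1922621 ,   0.        , 279.78899123],
       [  0.        , 325.1922621 , 215.76565412],
       [  0.        ,   0.        ,   1.        ]]), 'view': array([[ 9.99999854e-01, -4.05449251e-04, -3.56549159e-04,
        -5.75192613e+02],
       [ 2.66026850e-04,  9.44647016e-01, -3.28088318e-01,
         4.11973629e+01],
       [ 4.69836262e-04,  3.28088175e-01,  9.44646986e-01,
        -3.80977046e+02],
       [ 0.00000000e+00,  0.00000000e+00,  0.00000000e+00,
         1.00000000e+00]])}
```

View pics/scene0.png

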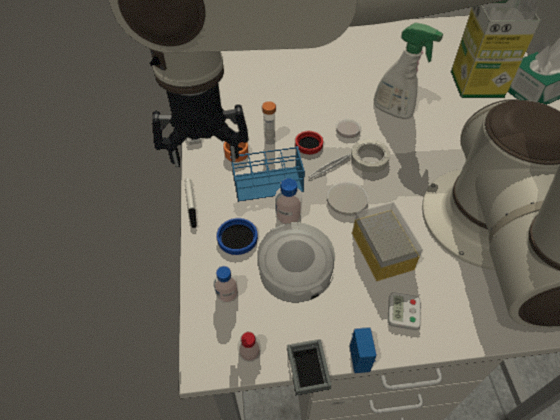

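View pics/side0.png

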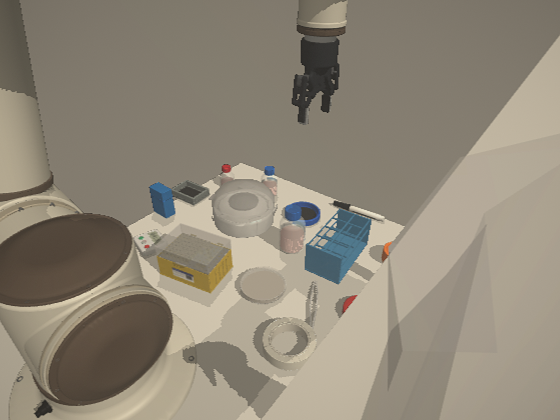

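View pics/wrist0.png

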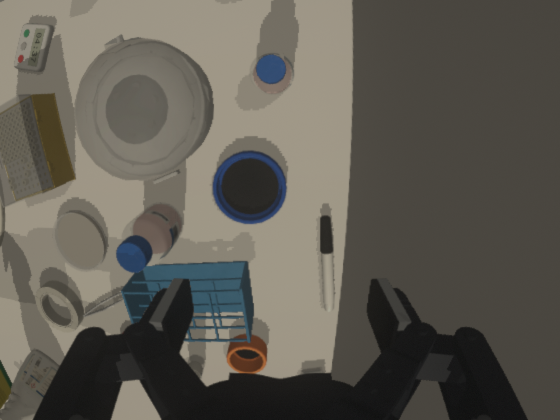

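The scene view shows the blue-capped bottles at (289,200) and (225,283), the red-capped bottle at (249,347), the orange tube at (269,120) and the slide box at (363,350). The stands are blue (237,237), red (309,142), orange (237,150) and the tray (309,366). In the wrist view, the bottles' caps are at (134,254) and (271,69), the blue stand is at (250,187) and the orange stand at (247,354).

Lookalikes for each item (scene pixels):
- **Blue bottle:** (289,200) and (225,283).
- **Blue stand:** only (237,237); the white rings and discs at (370,157), (347,198) and (348,128) are distractors.
- **Tray:** (309,366), not the timer at (405,311) or the yellow box at (385,240).

```bash
cat > h.py <<'E'
import numpy as np,cv2
from plant import r,snapshot,camera_params
def shot(n,fn=None):
    p=camera_params(n); im=snapshot(n)
    if fn: cv2.imwrite(f"pics/{fn}.png",cv2.cvtColor(im,cv2.COLOR_RGB2BGR))
    return im,dict(n=n,K=p["mtx"],V=p["view"])
def ray(c,px):
    px=np.array(px,float).reshape(1,1,2)
    if c["n"]=="wrist":
        u=(px[0,0]-c["K"][:2,2])/c["K"][0,0]; t=np.hypot(*u); d=np.r_[u*np.sin(t)/max(t,1e-9),np.cos(t)]
    else: d=np.r_[(px[0,0]-c["K"][:2,2])/c["K"][0,0],1]
    d=d*[1,-1,-1]; R=c["V"][:3,:3]; o=-R.T@c["V"][:3,3]; d=R.T@d
    return o,d/np.linalg.norm(d)
def onz(c,px,z):
    o,d=ray(c,px); return o+d*(z-o[2])/d[2]
def tri(*cp):
    A=np.zeros((3,3));b=np.zeros(3);L=[ray(c,p) for c,p in cp]
    for o,d in L:
        M=np.eye(3)-np.outer(d,d);A+=M;b+=M@o
    X=np.linalg.solve(A,b); return X,max(np.linalg.norm((np.eye(3)-np.outer(d,d))@(X-o)) for o,d in L)
HUE={"blue":((100,130,50),(125,255,255)),"red":((170,120,60),(180,255,255)),"red2":((0,150,60),(4,255,255)),"orange":((5,140,70),(17,255,255))}
def blobs(im,col,amin=25):
    h=cv2.cvtColor(im,cv2.COLOR_RGB2HSV); m=cv2.inRange(h,*map(np.array,HUE[col]))
    if col=="red": m|=cv2.inRange(h,*map(np.array,HUE["red2"]))
    n,l,s,c=cv2.connectedComponentsWithStats(m)
    return [(s[i].tolist(),c[i].round(1).tolist()) for i in range(1,n) if s[i,4]>=amin],l
E
python3 - <<'E'
from h import *
import pickle
D={}
for n in("scene","side","wrist"):
    im,c=shot(n); D[n]=(im,c)
    for col in("blue","red","orange"):
        for s,ce in blobs(im,col)[0]: print(n,col,s,ce,onz(c,ce,0).round()[:2])
pickle.dump(D,open("d0.pkl","wb"))
im=D["scene"][0]
a=cv2.resize(im[100:400,180:400],None,fx=2.6,fy=2,interpolation=cv2.INTER_CUBIC)
a=cv2.resize(im[95:395,180:400],(586,800)[:1]+(600,)) if 0 else cv2.resize(im[95:395,180:400],(440,600),interpolation=cv2.INTER_CUBIC)
cv2.imwrite("pics/crop1.png",cv2.cvtColor(a,cv2.COLOR_RGB2BGR))
E
```

```text
scene blue [274, 169, 14, 9, 43] [280.9, 172.2] [ 426. -182.]
scene blue [298, 169, 6, 16, 37] [300.9, 175.8] [ 381. -165.]
scene blue [234, 170, 40, 22, 177] [250.9, 178.0] [ 497. -173.]
scene blue [275, 176, 25, 20, 267] [288.2, 186.2] [ 415. -137.]
scene blue [266, 180, 13, 14, 51] [270.4, 185.1] [ 455. -145.]
scene blue [238, 190, 16, 11, 48] [246.4, 195.9] [ 512. -120.]
scene blue [217, 219, 40, 36, 520] [236.7, 235.8] [540. -13.]
scene blue [217, 267, 13, 15, 162] [223.3, 273.8] [572.  76.]
scene blue [350, 328, 26, 45, 876] [362.6, 350.0] [333. 262.]
scene red [296, 132, 27, 22, 296] [309.2, 142.3] [ 345. -273.]
scene red [242, 333, 13, 15, 162] [247.9, 339.8] [534. 218.]
scene orange [263, 102, 13, 12, 129] [268.5, 107.5] [ 431. -416.]
scene orange [224, 142, 7, 19, 88] [227.0, 150.6] [ 548. -269.]
scene orange [238, 142, 10, 12, 94] [242.9, 147.6] [ 509. -275.]
scene orange [235, 156, 12, 6, 35] [240.3, 158.4] [ 517. -239.]
side blue [265, 166, 9, 9, 56] [269.5, 169.6] [675. 201.]
side blue [150, 182, 25, 36, 343] [164.9, 197.4] [387. 326.]
side blue [286, 202, 17, 10, 44] [291.7, 205.8] [560.  39.]
side blue [305, 208, 15, 18, 75] [312.7, 219.5] [544. -36.]
side blue [292, 210, 8, 11, 48] [296.3, 215.3] [533.   6.]
side red [222, 165, 8, 7, 44] [226.0, 167.6] [605. 310.]
side red [344, 295, 13, 17, 76] [348.4, 301.9] [ 361. -234.]
side orange [382, 242, 9, 19, 65] [385.7, 250.6] [ 545. -229.]
wrist blue [257, 55, 28, 28, 589] [270.3, 68.7] [565. 130.]
wrist blue [214, 153, 71, 70, 769] [248.8, 180.3] [539.   0.]
wrist blue [117, 243, 29, 29, 631] [130.9, 256.8] [ 370. -104.]
wrist orange [227, 336, 39, 38, 959] [247.3, 356.1] [ 525. -274.]
```

View pics/crop1.png

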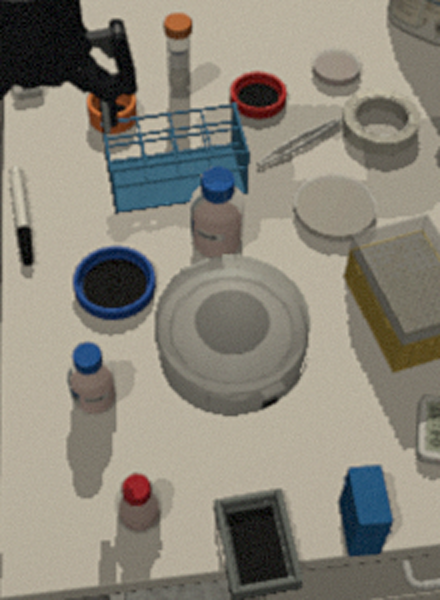

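The crop shows the bottle at scene (289,200) as clearly larger than the one at (225,283), and it stands between the rack and the centrifuge. I'll triangulate to confirm.

```bash
python3 - <<'E'
from h import *
import pickle
D=pickle.load(open("d0.pkl","rb")); S,I,W=(D[n][1] for n in("scene","side","wrist"))
f=lambda n,*a: print(n,*[x.round(1) for x in map(np.asarray,tri(*a))])
f("bigcap",(S,(288.7,187)),(W,(131,257)),(I,(293.5,212)))
f("smallcap",(S,(223.3,273.8)),(W,(270.3,68.7)),(I,(269.5,169.6)))
f("redcap",(S,(248,339.8)),(I,(226,167.6)))
f("bluestand",(S,(237,236.5)),(W,(250,187)))
f("slidesTopcentre",(S,(363,335)),(I,(161,187)))
f("orangestand",(S,(237,150)),(W,(247.3,355)))
f("redstand",(S,(309.2,142.3)),(I,(352,303)))
print("redstand onz",onz(S,(309.2,142.3),12),"orangecap",onz(S,(268.5,107.5),105),"tray",onz(S,(309,366),13))
E
```

```text
bigcap [425.3 -54.5  96.6] 2.1
smallcap [567.8 120.   75. ] 2.2
redcap [533.9 240.9  54. ] 1.0
bluestand [540.1  -6.2   6.8] 0.6
slidesTopcentre [342.4 266.7  76.7] 1.4
orangestand [ 523.4 -284.9  -15.1] 1.1
redstand [ 347.5 -248.9   21.3] 2.7
redstand onz [ 347.15832468 -261.10672701   12.        ] orangecap [ 441.79298251 -290.42868333  105.        ] tray [433.58976218 283.73908106  13.        ]
```

```bash
python3 -m jog '[[[-0.3,-0.83,0.4],[0,0,0]],[[-0.3,-0.83,0.4],[0,0,0]],[[-0.3,-0.83,0.4],[0,0,0]],[[-0.3,-0.83,0.4],[0,0,0]],[[-0.3,-0.83,0.4],[0,0,0]],[[-0.3,-0.83,0.4],[0,0,0]],[[0,0,0],[0,0,0]],[[0,0,0],[0,0,0]]]'; python3 - <<'E'
from h import *
import pickle
s=r.get_state();print(s["ee_pos"],s["tcp_rot"].round(3).tolist(),s["time"],s["force"])
im,c=shot("wrist","w1"); pickle.dump((im,c),open("w1.pkl","wb"))
for s,ce in blobs(im,"blue")[0]: print(s,ce,onz(c,ce,105))
E
```

```text
time: 0.97
ee_pos: [424.8, -54.3, 332.6]
tcp_rot: [[0.001, 1.0, -0.0], [1.0, -0.001, -0.0], [-0.0, -0.0, -1.0]]
force: [0.4, -0.3, 0.8]
opening: 85.5
gripper_force: 0.0
[424.75721649 -54.29423452 332.60311346] [[0.001, 1.0, -0.0], [1.0, -0.001, -0.0], [-0.0, -0.0, -1.0]] 0.9667 [ 0.37628821 -0.32435295  0.83641046]
[450, 0, 31, 25, 612] [466.0, 11.2] [549.15537218 106.75380179 105.        ]
[360, 108, 82, 88, 1318] [399.2, 143.9] [500.7461664  11.1039562 105.       ]
[256, 213, 50, 47, 1827] [280.9, 236.0] [426.02239947 -50.79795782 105.        ]
```

View pics/w1.png

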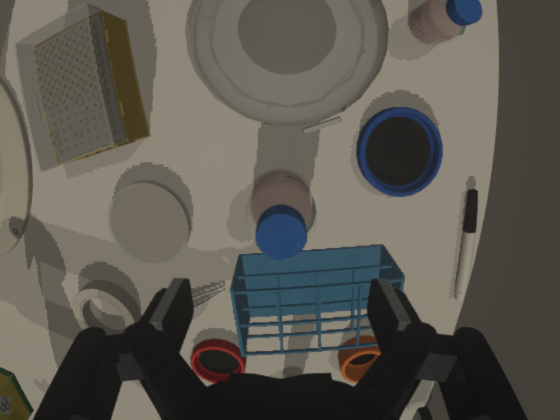

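The wrist view shows the large bottle's cap at (281,232). The stands are blue (400,151), red (218,361) and orange (361,360), partly hidden.

```bash
python3 - <<'E'
from h import *
import pickle
D=pickle.load(open("d0.pkl","rb")); S,I,W=(D[n][1] for n in("scene","side","wrist")); im,c=pickle.load(open("w1.pkl","rb"))
f=lambda n,*a: print(n,*[x.round(1) for x in map(np.asarray,tri(*a))])
f("cap",(c,(281,232)),(W,(131,257)),(S,(288.7,185)))
for nm,image,cc in(("w0",D["wrist"][0],W),("w1",im,c),("sc",D["scene"][0],S)):
  for col in("blue","red","orange"):
    bl,l=blobs(image,col,150)
    for i,(s,ce) in enumerate(bl):
        if s[2]<20 : continue
        m=np.zeros(l.shape,np.uint8)
        m[l==l[[k for k in zip(*np.where(l>0)) if s[0]<=k[1]<s[0]+s[2] and s[1]<=k[0]<s[1]+s[3]][0]]]=1
        m=np.zeros(l.shape,np.uint8); m[s[1]:s[1]+s[3],s[0]:s[0]+s[2]]=(l[s[1]:s[1]+s[3],s[0]:s[0]+s[2]]>0)
        p=np.argwhere(m)[:,::-1].astype(np.float32); q=cv2.convexHull(p)
        if len(q)<5: continue
        e=cv2.fitEllipse(q); o=16 if col!="orange" else 30
        print(nm,col,s,np.round(e[0],1),np.round(e[1],1),"rim",onz(cc,e[0],o).round(1))
E
```

```text
cap [426.4 -50.1 103.8] 1.6
w0 blue [257, 55, 28, 28, 589] [270.5  68.6] [27.  27.5] rim [565.5 128.4  16. ]
w0 blue [214, 153, 71, 70, 769] [248.9 187.4] [69.6 71.6] rim [540.3  -4.3  16. ]
w0 blue [117, 243, 29, 29, 631] [130.9 256.8] [24.5 32.3] rim [378.5 -95.7  16. ]
w0 orange [227, 336, 39, 38, 959] [247.1 354.1] [39.  40.9] rim [ 528.9 -241.4   30. ]
w1 blue [450, 0, 31, 25, 612] [465.1  10.1] [28.2 32. ] rim [604.2 141.7  16. ]
w1 blue [360, 108, 82, 88, 1318] [400.3 151.5] [81.6 87.9] rim [536.5  -5.2  16. ]
w1 blue [256, 213, 50, 47, 1827] [280.9 236.1] [46.8 49.9] rim [426.4 -88.1  16. ]
w1 red [191, 340, 54, 43, 939] [217.6 360.8] [42.  54.5] rim [ 349.5 -254.2   16. ]
w1 orange [340, 346, 41, 37, 753] [359.7 360.3] [37.9 45.9] rim [ 518.3 -241.6   30. ]
sc blue [234, 170, 40, 22, 177] [255.6 182.1] [24.8 52.2] rim [ 488.1 -144.5   16. ]
sc blue [275, 176, 25, 20, 267] [287.3 184.5] [21.4 27.1] rim [ 418.  -128.8   16. ]
sc blue [217, 219, 40, 36, 520] [236.8 236.1] [35.5 40.1] rim [539.6  -1.   16. ]
sc blue [350, 328, 26, 45, 876] [362.3 350.2] [25.2 49.6] rim [337.  268.4  16. ]
sc red [296, 132, 27, 22, 296] [308.8 142.3] [22.4 27.6] rim [ 348.9 -257.    16. ]
```

```bash
python3 -m jog '[[[0.1,0.04,0.5],[0,0,0]],[[0,0,0.9],[0,0,0]],[[0,0,0.9],[0,0,0]],[[0,0,0.9],[0,0,0]],[[0,0,0.5],[0,0,0]],[[0,0,0.3],[0,0,0]],[[0,0,0],[0,0,0]],[[0,0,0],[0,0,0]]]' && python3 -m jog '[[[0,0,0],[0,0,0]],[[0,0,0],[0,0,0]],[[0,0,0],[0,0,0]],[[0,0,0],[0,0,0]],[[0,0,0],[0,0,0]],[[0,0,0],[0,0,0]],[[0,0,0],[0,0,0]],[[0,0,0],[0,0,0]],[[0,0,0],[0,0,0]],[[0,0,0],[0,0,0]]]' 1
```

```text
time: 1.68
ee_pos: [427.4, -51.0, 213.2]
tcp_rot: [[-0.0, 1.0, 0.0], [1.0, 0.0, 0.0], [0.0, 0.0, -1.0]]
force: [-0.1, -0.1, 1.3]
opening: 85.2
gripper_force: 0.0
time: 2.52
ee_pos: [427.1, -51.1, 214.0]
tcp_rot: [[0.0, 1.0, 0.002], [1.0, -0.0, -0.001], [-0.001, 0.002, -1.0]]
force: [-2.6, 1.2, 11.1]
opening: 55.0
gripper_force: 60.5
```

```bash
python3 -m jog '[[[0,0,-0.3],[0,0,0]],[[0,0,-0.7],[0,0,0]],[[0,0,-0.7],[0,0,0]],[[0.15,0.5,0],[0,0,0]],[[0.3,0.8,0],[0,0,0]],[[0.3,0.8,0],[0,0,0]],[[0.3,0.8,0],[0,0,0]],[[0.3,0.6,0],[0,0,0]],[[0.15,0.25,0],[0,0,0]],[[0,0,0],[0,0,0]]]'; python3 - <<'E'
from h import *
import pickle
im,c=shot("wrist","w2"); pickle.dump((im,c),open("w2.pkl","wb"))
print(r.get_state()["ee_pos"])
E
```

```text
time: 3.35
ee_pos: [540.2, -5.4, 264.0]
tcp_rot: [[-0.001, 1.0, 0.0], [1.0, 0.001, 0.0], [0.0, 0.0, -1.0]]
force: [-0.2, 0.3, -1.7]
opening: 55.3
gripper_force: 62.6
[539.24139182  -5.78493361 263.85396511]
```

View pics/w2.png

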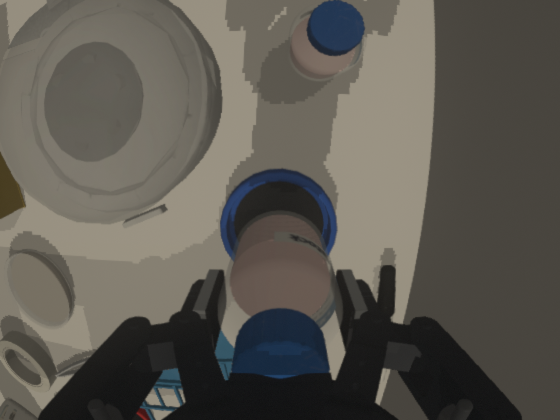

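The bottle is held upright, centred over the blue stand (ring columns 221–337). Lowering it.

```bash
python3 -m jog '[[[0.03,0,0.5],[0,0,0]],[[0,0,0.5],[0,0,0]],[[0,0,0.25],[0,0,0]],[[0,0,0.1],[0,0,0]],[[0,0,0.05],[0,0,0]],[[0,0,0],[0,0,0]],[[0,0,0],[0,0,0]]]'
```

```text
time: 3.98
ee_pos: [539.3, -5.3, 222.4]
tcp_rot: [[0.0, 1.0, 0.001], [1.0, -0.0, -0.0], [-0.0, 0.001, -1.0]]
force: [-0.6, -0.3, -1.2]
opening: 55.2
gripper_force: 62.6
```

```bash
python3 -m jog '[[[0,0,0.05],[0,0,0]],[[0,0,0.05],[0,0,0]],[[0,0,0],[0,0,0]],[[0,0,0],[0,0,0]]]'; python3 -m jog '[[[0,0,0.03],[0,0,0]],[[0,0,0],[0,0,0]],[[0,0,0],[0,0,0]]]'
```

```text
time: 4.32
ee_pos: [539.3, -5.1, 218.7]
tcp_rot: [[-0.0, 1.0, -0.0], [1.0, 0.0, 0.0], [0.0, -0.0, -1.0]]
force: [-0.7, -0.5, -1.0]
opening: 55.2
gripper_force: 62.6
time: 4.57
ee_pos: [539.3, -5.1, 218.0]
tcp_rot: [[-0.0, 1.0, 0.0], [1.0, 0.0, -0.0], [-0.0, 0.0, -1.0]]
force: [-1.1, 0.5, 4.7]
opening: 54.8
gripper_force: 62.8
```

```bash
python3 -m jog '[[[0,0,0],[0,0,0]],[[0,0,0],[0,0,0]],[[0,0,0],[0,0,0]],[[0,0,0],[0,0,0]],[[0,0,0],[0,0,0]],[[0,0,0],[0,0,0]],[[0,0,0],[0,0,0]],[[0,0,-0.2],[0,0,0]],[[0,0,-0.8],[0,0,0]],[[0,0,-0.9],[0,0,0]]]' 0;  python3 -m jog '[[[0,0,-0.9],[0,0,0]],[[0,0,-0.9],[0,0,0]],[[0.9,0,-0.3],[0,0,0]],[[0.9,0,0],[0,0,0]],[[0.9,0,0],[0,0,0]],[[0.9,0,0],[0,0,0]],[[0.9,0,0],[0,0,0]],[[0.9,0,0],[0,0,0]],[[0.9,-0.1,0.2],[0,0,0]],[[0.9,-0.1,0.2],[0,0,0]]]'; python3 -m jog '[[[0.5,0,0.5],[0,0,0]],[[0,0,0.5],[0,0,0]],[[0,0,0],[0,0,0]],[[0,0,0],[0,0,0]]]';  python3 - <<'E'
from h import *
import pickle
D=pickle.load(open("d0.pkl","rb")); S,I=(D[n][1] for n in("scene","side"))
im,c=shot("wrist","w3"); pickle.dump((im,c),open("w3.pkl","wb"))
for s,ce in blobs(im,"red",60)[0]: print(s,ce,onz(c,ce,57)); print(tri((c,ce),(S,(248,339.8)),(I,(226,167.6))))
im,c=shot("scene","s3")
for s,ce in blobs(im,"blue",100)[0]: print(s,ce,onz(c,ce,100).round())
E
```

```text
time: 5.4
ee_pos: [538.9, -5.1, 274.6]
tcp_rot: [[0.0, 1.0, -0.003], [1.0, -0.0, 0.0], [0.0, -0.003, -1.0]]
force: [0.9, -0.0, 0.1]
opening: 85.2
gripper_force: 0.0
time: 6.23
ee_pos: [533.0, 212.2, 326.4]
tcp_rot: [[0.0, 1.0, 0.001], [1.0, -0.0, 0.0], [0.0, 0.001, -1.0]]
force: [-0.1, 0.2, -0.4]
opening: 85.4
gripper_force: 0.0
time: 6.57
ee_pos: [533.2, 225.8, 295.8]
tcp_rot: [[-0.0, 1.0, -0.001], [1.0, 0.0, -0.0], [-0.0, -0.001, -1.0]]
force: [0.3, -0.1, 1.3]
opening: 85.4
gripper_force: 0.0
[263, 198, 34, 31, 837] [279.2, 212.9] [533.02153368 241.43634107  57.        ]
(array([533.51646688, 240.65366441,  54.14107875]), np.float64(1.1830648401138601))
[350, 328, 26, 45, 889] [362.3, 350.1] [356. 300. 100.]
```

View pics/w3.png

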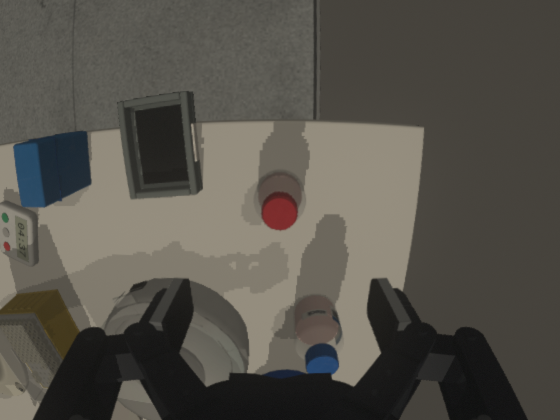

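```bash
python3 -m jog '[[[0.5,0,0.5],[0,0,0]],[[0,0,0.9],[0,0,0]],[[0,0,0.9],[0,0,0]],[[0,0,0.7],[0,0,0]],[[0,0,0.5],[0,0,0]],[[0,0,0.3],[0,0,0]],[[0,0,0.1],[0,0,0]],[[0,0,0],[0,0,0]],[[0,0,0],[0,0,0]]]' && python3 -m jog '[[[0,0,0],[0,0,0]],[[0,0,0],[0,0,0]],[[0,0,0],[0,0,0]],[[0,0,0],[0,0,0]],[[0,0,0],[0,0,0]],[[0,0,0],[0,0,0]],[[0,0,0],[0,0,0]],[[0,0,0],[0,0,0]],[[0,0,0],[0,0,0]],[[0,0,0],[0,0,0]]]' 1
```

```text
time: 7.42
ee_pos: [533.7, 240.8, 180.0]
tcp_rot: [[0.0, 1.0, 0.001], [1.0, -0.0, 0.0], [0.0, 0.001, -1.0]]
force: [0.6, -0.3, -0.0]
opening: 85.5
gripper_force: 0.0
time: 8.25
ee_pos: [533.4, 240.9, 179.5]
tcp_rot: [[-0.0, 1.0, 0.001], [1.0, 0.0, 0.0], [0.0, 0.001, -1.0]]
force: [-2.6, -1.2, 8.6]
opening: 37.7
gripper_force: 60.0
```

```bash
python3 -m jog '[[[0,0,-0.3],[0,0,0]],[[0,0,-0.8],[0,0,0]],[[0,0,-0.9],[0,0,0]],[[0,0,-0.9],[0,0,0]],[[0,0,-0.9],[0,0,0]],[[0,0,-0.9],[0,0,0]],[[-0.4,-0.15,-0.3],[0,0,0]],[[-0.8,-0.3,0],[0,0,0]],[[-0.8,-0.3,0],[0,0,0]],[[-0.8,-0.3,0],[0,0,0]]]';  python3 -m jog '[[[-0.8,-0.3,0],[0,0,0]],[[-0.8,-0.3,0],[0,0,0]],[[-0.8,-0.3,0],[0,0,0]],[[-0.8,-0.3,0],[0,0,0]],[[-0.8,-0.3,0],[0,0,0]],[[-0.8,-0.3,0],[0,0,0]],[[-0.8,-0.3,0],[0,0,0]],[[-0.8,-0.3,0],[0,0,0]],[[-0.8,-0.3,0],[0,0,0]],[[-0.8,-0.3,0],[0,0,0]]]'; python3 -m jog '[[[-0.8,-0.3,0],[0,0,0]],[[-0.8,-0.3,0],[0,0,0]],[[-0.8,-0.3,0],[0,0,0]],[[-0.5,-0.2,0],[0,0,0]],[[0,0,0],[0,0,0]],[[0,0,0],[0,0,0]]]'
```

```text
time: 9.08
ee_pos: [500.9, 155.9, 328.9]
tcp_rot: [[-0.001, 1.0, -0.0], [1.0, 0.001, -0.0], [-0.0, -0.0, -1.0]]
force: [0.5, -0.1, -0.6]
opening: 37.4
gripper_force: 60.2
time: 9.92
ee_pos: [410.7, -84.2, 328.9]
tcp_rot: [[-0.0, 1.0, -0.0], [1.0, 0.0, -0.0], [-0.0, -0.0, -1.0]]
force: [-0.0, 0.3, -1.9]
opening: 37.2
gripper_force: 60.2
time: 10.42
ee_pos: [378.2, -170.6, 328.8]
tcp_rot: [[0.002, 1.0, -0.0], [1.0, -0.002, 0.0], [0.0, -0.0, -1.0]]
force: [-0.0, 0.0, -0.4]
opening: 37.8
gripper_force: 60.2
```

```bash
python3 -m jog '[[[-0.7,-0.24,0.3],[0,0,0]],[[-0.7,-0.24,0.3],[0,0,0]],[[-0.7,-0.24,0.3],[0,0,0]],[[-0.7,-0.24,0.3],[0,0,0]],[[0,0,0],[0,0,0]],[[0,0,0],[0,0,0]]]';  python3 - <<'E'
from h import *
import pickle
im,c=shot("wrist","w4"); pickle.dump((im,c),open("w4.pkl","wb"));print(r.get_state()["ee_pos"])
bl,l=blobs(im,"red",100)
for s,ce in bl:
    y0,x0=s[1],s[0]; m=l[y0:y0+s[3],x0:x0+s[2]]>0; p=np.argwhere(m)[:,::-1].astype(np.float32)+[x0,y0]
    L=np.array([onz(c,q,16)[:2] for q in p]); h=cv2.minEnclosingCircle(L.astype(np.float32)); print(s,ce,np.round(h[0],1),round(h[1],1))
E
```

```text
time: 10.92
ee_pos: [349.9, -254.0, 292.4]
tcp_rot: [[0.001, 1.0, -0.001], [1.0, -0.001, 0.001], [0.001, -0.001, -1.0]]
force: [0.5, 0.7, -0.1]
opening: 37.6
gripper_force: 60.2
[ 350.1523044  -253.56050798  292.81884271]
[235, 187, 84, 70, 1577] [276.2, 217.4] [ 347.5 -263.1] 34.2
[248, 310, 64, 65, 2959] [280.0, 344.7] [ 350.3 -388.1] 43.6
```

View pics/w4.png

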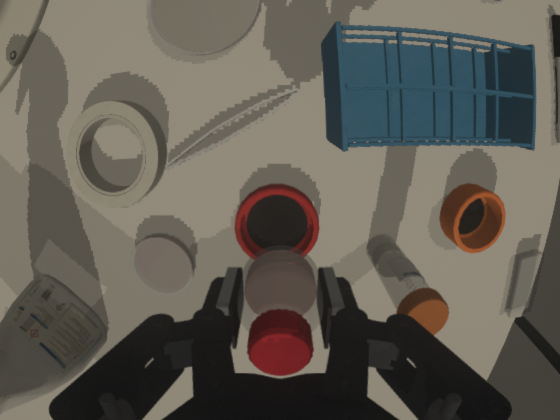

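The dropper bottle is held upright, with the red stand ring at (277,225) just ahead. The orange tube's cap is at (422,312) and the orange stand at (473,217).

```bash
python3 - <<'E'
from h import *
import pickle
im,c=pickle.load(open("w4.pkl","rb")); D=pickle.load(open("d0.pkl","rb")); S=D["scene"][1]
print("top edge",onz(c,(277,186.5),16),"L",onz(c,(235,224),16),"R",onz(c,(319,224),16))
print("bottle cap top",onz(c,(280,335),16+0), )
for s,ce in blobs(im,"orange",60)[0]: print(s,ce,onz(c,ce,105),onz(c,ce,30))
print("tube",tri((c,(423,312)),(S,(268.5,107.5))))
for px in ((440,217),(504,217),(473,185),(473,251)): print(px,onz(c,px,30).round(1))
E
```

```text
top edge [ 348.09874872 -229.06300976   16.        ] L [ 313.88056745 -260.14631119   16.        ] R [ 381.98819116 -260.22903174   16.        ]
bottle cap top [ 350.26395743 -374.90782244   16.        ]
[441, 184, 64, 69, 2737] [472.7, 217.7] [ 462.20788605 -223.64696618  105.        ] [ 515.79955848 -250.26180235   30.        ]
[407, 297, 41, 38, 980] [429.8, 313.7] [ 446.59931943 -289.04584491  105.        ] [ 492.71120815 -347.00048825   30.        ]
tube (array([ 441.52291159, -287.70961089,  105.906128  ]), np.float64(1.1351328590279919))
(440, 217) [ 481.9 -249.5   30. ]
(504, 217) [ 552.5 -249.7   30. ]
(473, 185) [ 510.4 -221.5   30. ]
(473, 251) [ 523.9 -282.    30. ]
```

```bash
python3 -m jog '[[[-0.25,-0.07,0.4],[0,0,0]],[[0,0,0.9],[0,0,0]],[[0,0,0.9],[0,0,0]],[[0,0,0.6],[0,0,0]],[[0,0,0.4],[0,0,0]],[[0,0,0.15],[0,0,0]],[[0,0,0],[0,0,0]],[[0,0,0],[0,0,0]]]'; python3 - <<'E'
from h import *
im,c=shot("wrist","w5");print(r.get_state()["ee_pos"])
E
```

```text
time: 11.63
ee_pos: [348.4, -261.3, 193.1]
tcp_rot: [[-0.001, 1.0, 0.001], [1.0, 0.001, -0.001], [-0.001, 0.001, -1.0]]
force: [-0.2, 0.5, -0.4]
opening: 37.2
gripper_force: 60.2
[ 348.32114962 -261.45803684  193.31131466]
```

View pics/w5.png

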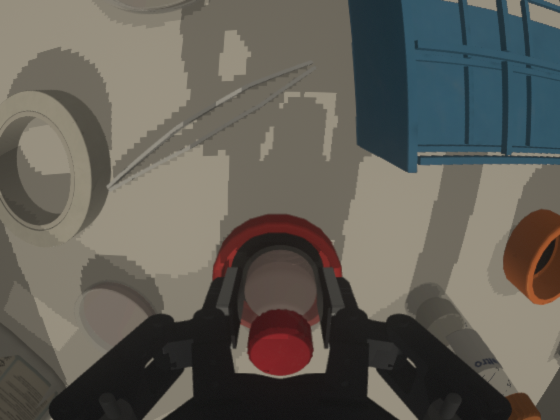

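The bottle is centred in the ring, but the fingertips come close to the rim. I'll lower it in small steps and watch the force.

```bash
for i in 1; do python3 -m jog '[[[0,0,0.1],[0,0,0]],[[0,0,0.07],[0,0,0]],[[0,0,0],[0,0,0]],[[0,0,0],[0,0,0]]]'; python3 -m jog '[[[0,0,0.05],[0,0,0]],[[0,0,0],[0,0,0]],[[0,0,0],[0,0,0]]]';  done
```

```text
time: 12.02
ee_pos: [347.8, -261.6, 187.3]
tcp_rot: [[0.0, 1.0, -0.0], [1.0, -0.0, -0.0], [-0.0, -0.0, -1.0]]
force: [0.6, 0.1, -0.4]
opening: 37.0
gripper_force: 60.2
time: 12.27
ee_pos: [347.9, -261.6, 185.7]
tcp_rot: [[0.0, 1.0, -0.0], [1.0, -0.0, 0.0], [0.0, -0.0, -1.0]]
force: [0.3, -0.4, -0.7]
opening: 37.4
gripper_force: 60.3
```

```bash
python3 -m jog '[[[0,0,0.04],[0,0,0]],[[0,0,0],[0,0,0]],[[0,0,0],[0,0,0]]]'; python3 -m jog '[[[0,0,0.03],[0,0,0]],[[0,0,0],[0,0,0]],[[0,0,0],[0,0,0]]]'
```

```text
time: 12.52
ee_pos: [347.9, -261.7, 184.5]
tcp_rot: [[-0.0, 1.0, -0.0], [1.0, 0.0, -0.0], [-0.0, -0.0, -1.0]]
force: [-0.3, -0.6, 1.1]
opening: 37.7
gripper_force: 61.3
time: 12.77
ee_pos: [347.9, -261.7, 183.7]
tcp_rot: [[0.0, 1.0, 0.0], [1.0, -0.0, -0.0], [-0.0, 0.0, -1.0]]
force: [-1.9, -1.9, 3.6]
opening: 36.9
gripper_force: 63.3
```

```bash
python3 -m jog '[[[0,0,0],[0,0,0]],[[0,0,0],[0,0,0]],[[0,0,0],[0,0,0]],[[0,0,0],[0,0,0]],[[0,0,0],[0,0,0]]]' 0.48
```

```text
time: 13.18
ee_pos: [347.5, -261.8, 183.5]
tcp_rot: [[-0.0, 1.0, -0.001], [1.0, 0.0, -0.001], [-0.001, -0.001, -1.0]]
force: [-8.4, -6.1, 4.8]
opening: 44.3
gripper_force: 13.3
```

```bash
python3 -m jog '[[[0,0,-0.08],[0,0,0]],[[0,0,-0.08],[0,0,0]],[[0,0,0],[0,0,0]]]'; python3 - <<'E'
from h import *
im,c=shot("wrist","w6");print(r.get_state()["ee_pos"])
E
```

```text
time: 13.43
ee_pos: [348.0, -261.6, 188.7]
tcp_rot: [[0.0, 1.0, 0.0], [1.0, -0.0, 0.0], [0.0, 0.0, -1.0]]
force: [-0.1, -0.7, 0.7]
opening: 44.2
gripper_force: 0.0
[ 347.93496187 -261.57128817  188.52902862]
```

View pics/w6.png

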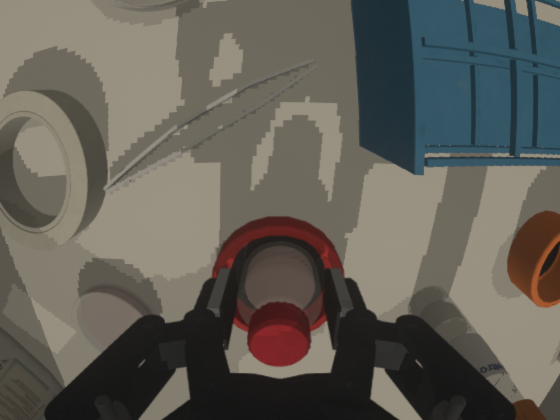

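```bash
python3 -m jog '[[[0,0,-0.2],[0,0,0]],[[0,0,-0.6],[0,0,0]],[[0,0,-0.9],[0,0,0]],[[0,0,-0.9],[0,0,0]],[[0,0,-0.9],[0,0,0]],[[0,0,-0.9],[0,0,0]],[[0,0,-0.5],[0,0,0]],[[0,0,0],[0,0,0]]]' && python3 -m jog '[[[-0.1,0.3,0],[0,0,0]],[[-0.2,0.7,0],[0,0,0]],[[-0.2,0.7,0],[0,0,0]],[[-0.2,0.7,0],[0,0,0]],[[-0.16,0.7,0],[0,0,0]],[[0,0,0],[0,0,0]],[[0,0,0],[0,0,0]],[[0,0,0],[0,0,0]]]' 0;  python3 - <<'E'
from h import *
import pickle
D=pickle.load(open("d0.pkl","rb")); S=D["scene"][1];c4=pickle.load(open("w4.pkl","rb"))[1]
im,c=shot("wrist","w7"); pickle.dump((im,c),open("w7.pkl","wb"));print(r.get_state()["ee_pos"])
for col in("orange","red"):
  for s,ce in blobs(im,col,60)[0]:
    print(col,s,ce,onz(c,ce,105 if s[2]<50 else 30))
    if col=="orange": print(tri((c,ce),(S,(268.5,107.5)),(c4,(423,312))))
E
```

```text
time: 14.15
ee_pos: [348.2, -261.8, 339.1]
tcp_rot: [[-0.0, 1.0, 0.003], [1.0, 0.0, -0.004], [-0.004, 0.003, -1.0]]
force: [0.6, 0.3, 0.4]
opening: 44.6
gripper_force: 0.0
time: 14.82
ee_pos: [440.9, -287.2, 334.3]
tcp_rot: [[-0.0, 1.0, -0.002], [1.0, 0.0, 0.001], [0.001, -0.002, -1.0]]
force: [-0.5, -0.0, 0.3]
opening: 85.4
gripper_force: 0.0
[ 440.6713564  -287.25513767  334.64799313]
orange [341, 137, 65, 66, 1639] [374.5, 171.0] [ 524.20857459 -254.33518173   30.        ]
(array([ 450.55294792, -243.3664549 ,  148.04830175]), np.float64(38.7309526919321))
orange [257, 223, 48, 45, 1663] [280.5, 245.0] [ 441.57392963 -290.67260059  105.        ]
(array([ 441.77816021, -289.63292926,  104.66596432]), np.float64(1.8132175199264036))
red [148, 142, 69, 71, 1793] [178.1, 179.8] [ 350.65802167 -262.14763547   30.        ]
```

View pics/w7.png

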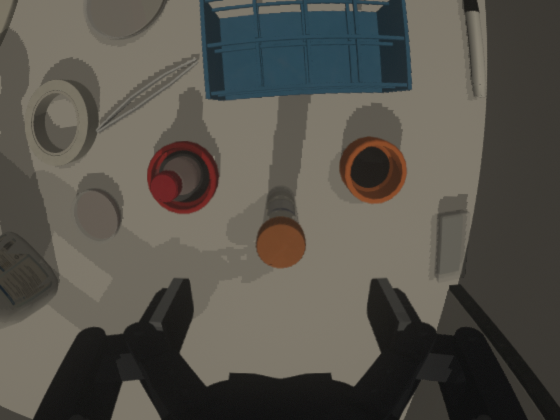

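The red bottle stands in its stand. The orange tube's cap is at (281,243), and the orange stand's rim is centred near (375,170). Grasping the tube.

```bash
python3 -m jog '[[[-0.08,0.03,0.4],[0,0,0]],[[0,0,0.9],[0,0,0]],[[0,0,0.9],[0,0,0]],[[0,0,0.7],[0,0,0]],[[0,0,0.5],[0,0,0]],[[0,0,0.2],[0,0,0]],[[0,0,0],[0,0,0]],[[0,0,0],[0,0,0]]]' && python3 -m jog '[[[0,0,0],[0,0,0]],[[0,0,0],[0,0,0]],[[0,0,0],[0,0,0]],[[0,0,0],[0,0,0]],[[0,0,0],[0,0,0]],[[0,0,0],[0,0,0]],[[0,0,0],[0,0,0]],[[0,0,0],[0,0,0]],[[0,0,0],[0,0,0]],[[0,0,0],[0,0,0]]]' 1; python3 - <<'E'
from h import *
import pickle
im,c=pickle.load(open("w7.pkl","rb"))
for px in((376,170),(406,170),(341,170),(375,137),(375,203)): print(px,onz(c,px,30).round(1))
print(onz(c,(371,167),4))
E
```

```text
time: 15.53
ee_pos: [441.7, -290.0, 227.7]
tcp_rot: [[0.0, 1.0, 0.0], [1.0, -0.0, -0.0], [-0.0, 0.0, -1.0]]
force: [-0.0, -0.1, 0.1]
opening: 85.4
gripper_force: 0.0
time: 16.37
ee_pos: [441.7, -289.9, 227.8]
tcp_rot: [[-0.0, 1.0, -0.0], [1.0, 0.0, -0.0], [-0.0, -0.0, -1.0]]
force: [-3.3, 0.7, 5.7]
opening: 27.7
gripper_force: 51.3
(376, 170) [ 525.5 -253.4   30. ]
(406, 170) [ 554.3 -252.5   30. ]
(341, 170) [ 493.9 -254.1   30. ]
(375, 137) [ 522.8 -224.3   30. ]
(375, 203) [ 527.1 -283.7   30. ]
[ 528.28673563 -255.55388524    4.        ]
```

```bash
python3 -m jog '[[[0,0,-0.3],[0,0,0]],[[0,0,-0.7],[0,0,0]],[[0,0,-0.9],[0,0,0]],[[0.2,0.46,-0.1],[0,0,0]],[[0.3,0.7,0],[0,0,0]],[[0.3,0.7,0],[0,0,0]],[[0.3,0.6,0],[0,0,0]],[[0.1,0.3,0],[0,0,0]],[[0,0,0],[0,0,0]],[[0,0,0],[0,0,0]]]'; python3 - <<'E'
from h import *
im,c=shot("wrist","w8");print(r.get_state()["ee_pos"])
s,ce=max((b for b in blobs(im,"orange",60)[0]),key=lambda b:b[0][4]-1000*(b[0][1]>250)); print(s)
for s,ce in blobs(im,"orange",60)[0]:
    x,y,w,h,_=s; print(s,[onz(c,p,30).round(1)[:2] for p in((x,y+h/2),(x+w-1,y+h/2),(x+w/2,y))])
E
```

```text
time: 17.2
ee_pos: [524.4, -253.8, 287.4]
tcp_rot: [[-0.001, 1.0, -0.001], [1.0, 0.001, 0.0], [0.0, -0.001, -1.0]]
force: [-0.1, -0.4, -0.4]
opening: 27.8
gripper_force: 51.3
[ 524.06088568 -254.06709359  287.41693042]
[241, 306, 79, 73, 3590]
[244, 181, 77, 73, 2020] [array([ 498.3, -248. ]), array([ 554.7, -248. ]), array([ 526.8, -220.4])]
[241, 306, 79, 73, 3590] [array([ 489.5, -369. ]), array([ 560.6, -369. ]), array([ 525.5, -326.9])]
```

View pics/w8.png

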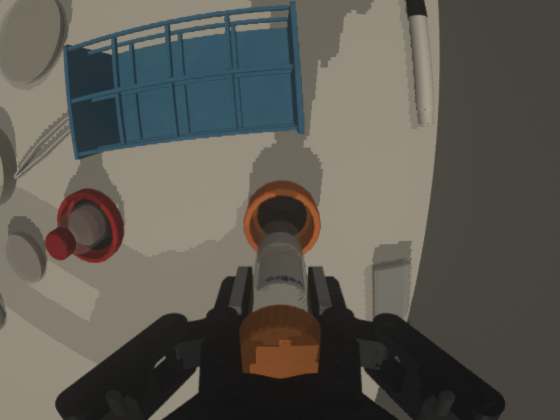

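The tube is held upright above the orange stand; the rim spans columns 244–321. I'll shift +2 mm in x and y, then lower it.

```bash
python3 -m jog '[[[0.07,0.07,0.4],[0,0,0]],[[0,0,0.5],[0,0,0]],[[0,0,0.4],[0,0,0]],[[0,0,0.25],[0,0,0]],[[0,0,0.1],[0,0,0]],[[0,0,0],[0,0,0]],[[0,0,0],[0,0,0]]]';python3 -m jog '[[[0,0,0.06],[0,0,0]],[[0,0,0.04],[0,0,0]],[[0,0,0],[0,0,0]],[[0,0,0],[0,0,0]]]'
```

```text
time: 17.83
ee_pos: [526.7, -251.9, 238.1]
tcp_rot: [[0.0, 1.0, 0.0], [1.0, -0.0, -0.0], [-0.0, 0.0, -1.0]]
force: [-0.3, -0.1, -0.7]
opening: 27.8
gripper_force: 51.3
time: 18.17
ee_pos: [526.7, -251.7, 235.0]
tcp_rot: [[-0.0, 1.0, 0.0], [1.0, 0.0, -0.0], [-0.0, 0.0, -1.0]]
force: [-0.3, -0.9, -1.0]
opening: 27.6
gripper_force: 51.2
```

```bash
python3 -m jog '[[[0,0,0.04],[0,0,0]],[[0,0,0],[0,0,0]],[[0,0,0],[0,0,0]]]'
```

```text
time: 18.42
ee_pos: [526.7, -251.7, 233.7]
tcp_rot: [[0.0, 1.0, -0.0], [1.0, -0.0, 0.0], [0.0, -0.0, -1.0]]
force: [-0.3, 0.1, 0.0]
opening: 27.3
gripper_force: 51.3
```

```bash
python3 -m jog '[[[0,0,0.04],[0,0,0]],[[0,0,0],[0,0,0]],[[0,0,0],[0,0,0]]]';python3 -m jog '[[[0,0,0.025],[0,0,0]],[[0,0,0],[0,0,0]],[[0,0,0],[0,0,0]]]'
```

```text
time: 18.67
ee_pos: [526.7, -251.7, 232.4]
tcp_rot: [[-0.0, 1.0, -0.0], [1.0, 0.0, 0.0], [0.0, -0.0, -1.0]]
force: [-0.1, 0.2, -1.3]
opening: 27.4
gripper_force: 51.3
time: 18.92
ee_pos: [526.7, -251.8, 231.8]
tcp_rot: [[-0.0, 1.0, 0.0], [1.0, 0.0, -0.0], [-0.0, 0.0, -1.0]]
force: [-0.3, 0.5, 1.4]
opening: 27.3
gripper_force: 51.7
```

```bash
python3 -m jog '[[[0,0,0.02],[0,0,0]],[[0,0,0],[0,0,0]],[[0,0,0],[0,0,0]]]'; python3 -m jog '[[[0,0,0],[0,0,0]],[[0,0,0],[0,0,0]],[[0,0,0],[0,0,0]],[[0,0,0],[0,0,0]],[[0,0,0],[0,0,0]],[[0,0,0],[0,0,0]],[[0,0,0],[0,0,0]],[[0,0,0],[0,0,0]],[[0,0,-0.2],[0,0,0]],[[0,0,-0.5],[0,0,0]]]' 0; python3 -m jog '[[[0,0,-0.9],[0,0,0]],[[0,0,-0.9],[0,0,0]],[[0,0,-0.9],[0,0,0]],[[0,0,-0.9],[0,0,0]],[[0,0,0],[0,0,0]],[[0,0,0],[0,0,0]]]'; python3 - <<'E'
from h import *
import pickle
im,c=shot("wrist","w9");print(r.get_state()["ee_pos"])
for s,ce in blobs(im,"orange",60)[0]: print(s,ce,onz(c,ce,109))
im,c=shot("scene","s9"); pickle.dump((im,c),open("s9.pkl","wb")); J,ci=shot("side","i9"); pickle.dump((J,ci),open("i9.pkl","wb"))
a=cv2.resize(im[300:400,280:400],None,fx=3,fy=3,interpolation=cv2.INTER_CUBIC); b=cv2.resize(J[160:260,130:250],None,fx=3,fy=3,interpolation=cv2.INTER_CUBIC)
cv2.imwrite("pics/c9.png",cv2.cvtColor(np.hstack([a,b]),cv2.COLOR_RGB2BGR))
E
```

```text
time: 19.17
ee_pos: [526.7, -251.8, 231.8]
tcp_rot: [[0.0, 1.0, 0.0], [1.0, -0.0, -0.0], [-0.0, 0.0, -1.0]]
force: [-2.0, -0.3, 9.5]
opening: 27.6
gripper_force: 52.3
time: 20.0
ee_pos: [526.3, -251.5, 251.0]
tcp_rot: [[0.0, 1.0, -0.003], [1.0, -0.0, 0.002], [0.002, -0.003, -1.0]]
force: [0.1, -0.7, -0.2]
opening: 85.6
gripper_force: 0.0
time: 20.5
ee_pos: [526.7, -251.7, 362.0]
tcp_rot: [[-0.0, 1.0, 0.002], [1.0, 0.0, -0.002], [-0.002, 0.002, -1.0]]
force: [-1.0, -0.3, -0.9]
opening: 85.2
gripper_force: 0.0
[ 526.60199395 -251.64126788  360.50351513]
[249, 167, 59, 81, 2513] [278.3, 210.9] [ 526.84005828 -239.74715283  109.        ]
```

View pics/c9.png

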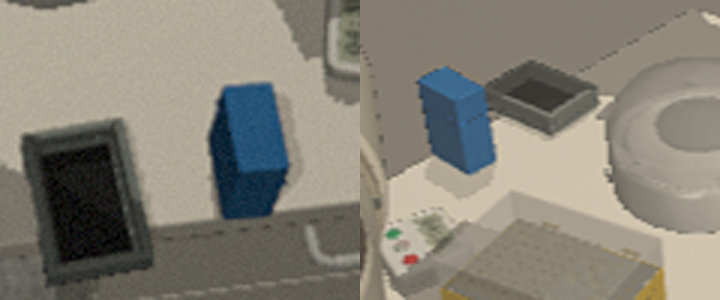

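The tube stands in the orange stand. The crop shows the slide box's top face and the tray rim clearly; I'll project their corners.

```bash
python3 - <<'E'
from h import *
import pickle
c=pickle.load(open("s9.pkl","rb"))[1]; I=pickle.load(open("i9.pkl","rb"))[1]; W3=pickle.load(open("w3.pkl","rb"))[1]
def rect(n,P,z):
    L=np.array([onz(c,(280+x/3,300+y/3),z)[:2] for x,y in P]); print(n,L.round(1).tolist(),"c",L.mean(0).round(1),"edges",[np.linalg.norm(L[i]-L[i-1]).round(1) for i in range(4)],
     "ang",[np.degrees(np.arctan2(*(L[i]-L[i-1])[::-1])).round(1) for i in range(4)])
rect("box",[(225,86),(270,84),(288,165),(236,170)],72)
rect("tray",[(22,135),(124,119),(154,264),(48,284)],20)
print("tri box top: scene/side", tri((c,(280+254.7/3,300+126/3)),(I,(130+(457-360)/3,160+86/3))))
# wrist w3 tray corners
L=np.array([onz(W3,p,20)[:2] for p in((119,101),(191,93),(201,191),(130,198))]);print("tray w3",L.round(1).tolist(),L.mean(0))
E
```

```text
box [[353.2, 251.4], [328.0, 253.3], [329.3, 299.9], [357.7, 299.2]] c [342.1 275.9] edges [np.float64(48.0), np.float64(25.3), np.float64(46.6), np.float64(28.4)] ang [np.float64(-95.3), np.float64(175.8), np.float64(88.5), np.float64(-1.4)]
tray [[466.2, 244.9], [405.4, 242.4], [403.3, 327.1], [462.9, 330.7]] c [434.4 286.3] edges [np.float64(85.8), np.float64(60.9), np.float64(84.7), np.float64(59.7)] ang [np.float64(-87.8), np.float64(-177.7), np.float64(91.4), np.float64(3.5)]
tri box top: scene/side (array([343.81664384, 272.81394413,  67.90935835]), np.float64(3.235871175077746))
tray w3 [[404.8, 323.7], [466.5, 324.5], [470.9, 247.3], [407.2, 242.4]] [437.34172617 284.46551789]
```

```bash
python3 -m jog '[[[0.4,-0.14,0],[0,0,0]],[[0.8,-0.28,0],[0,0,0]],[[0.8,-0.28,0],[0,0,0]],[[0.8,-0.28,0],[0,0,0]],[[0.8,-0.28,0],[0,0,0]],[[0.8,-0.28,0],[0,0,0]],[[0.8,-0.28,0],[0,0,0]],[[0.8,-0.28,0],[0,0,0]],[[0.8,-0.28,0],[0,0,0]],[[0.8,-0.28,0],[0,0,0]]]'; python3 -m jog '[[[0.8,-0.28,0],[0,0,0]],[[0.8,-0.28,0],[0,0,0]],[[0.8,-0.28,0],[0,0,0]],[[0.8,-0.28,0],[0,0,0]],[[0.8,-0.28,0],[0,0,0]],[[0.8,-0.28,0],[0,0,0]],[[0.8,-0.28,0],[0,0,0]],[[0.8,-0.28,0],[0,0,0]],[[0.8,-0.28,0],[0,0,0]],[[0.8,-0.28,0],[0,0,0]]]'; python3 -m jog '[[[0.7,-0.28,0.3],[0,0,0]],[[0.4,-0.28,0.3],[0,0,0]],[[0,0,0],[0,0,0]],[[0,0,0],[0,0,0]]]'; python3 - <<'E'
from h import *
import pickle
im,c=shot("wrist","w10"); pickle.dump((im,c),open("w10.pkl","wb"));print(r.get_state()["ee_pos"])
E
```

```text
time: 21.48
ee_pos: [445.8, -22.2, 359.3]
tcp_rot: [[0.0, 1.0, -0.001], [1.0, -0.0, 0.0], [0.0, -0.001, -1.0]]
force: [1.7, 0.1, 0.6]
opening: 85.6
gripper_force: 0.0
time: 22.32
ee_pos: [361.5, 217.5, 359.5]
tcp_rot: [[-0.0, 1.0, -0.001], [1.0, 0.0, -0.0], [-0.0, -0.001, -1.0]]
force: [0.0, -0.4, -0.1]
opening: 85.3
gripper_force: 0.0
time: 22.65
ee_pos: [345.2, 249.6, 341.4]
tcp_rot: [[-0.002, 1.0, -0.002], [1.0, 0.002, -0.001], [-0.001, -0.002, -1.0]]
force: [0.3, -0.4, -0.2]
opening: 85.6
gripper_force: 0.0
[345.71827553 249.22733231 341.85581837]
```

View pics/w10.png

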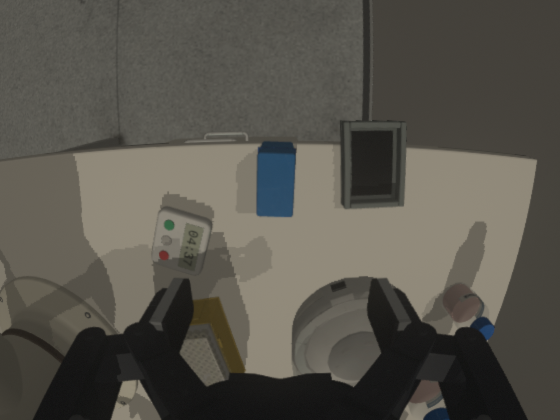

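The slide box's top face is at about (257–294, 152–216), and the tray rim at about (341–405, 121–208); both line up with the tool.

```bash
python3 - <<'E'
from h import *
import pickle
im,c=pickle.load(open("w10.pkl","rb"))
h=cv2.cvtColor(im,cv2.COLOR_RGB2HSV); m=cv2.inRange(h,(100,130,60),(125,255,255))[135:230,240:310]; print([ (y+135,int(np.median(h[135+y,262:290,2])), (np.where(m[y])[0]+240)[[0,-1]].tolist() if m[y].any() else 0) for y in range(0,95,5)])
def q(P,z): 
    L=np.array([onz(c,p,z)[:2] for p in P]); print(L.round(1).tolist(),L.mean(0).round(1))
q([(258,152),(294.5,152),(293,216),(257,215)],72)
q([(341,121),(405,121),(404.5,206.5),(342,208)],20)
q([(351,129),(394,129),(394,197),(352,197)],6)
E
```

```text
[(135, 85, 0), (140, 73, 0), (145, 57, 0), (150, 56, 0), (155, 99, [258, 294]), (160, 99, [258, 294]), (165, 99, [258, 293]), (170, 99, [258, 293]), (175, 99, [258, 293]), (180, 99, [258, 292]), (185, 100, [258, 292]), (190, 101, [258, 292]), (195, 100, [258, 292]), (200, 101, [258, 291]), (205, 101, [258, 291]), (210, 101, [260, 291]), (215, 102, [274, 290]), (220, 145, 0), (225, 145, 0)]
[[329.2, 302.2], [356.1, 302.2], [355.6, 252.3], [327.6, 253.1]] [342.1 277.4]
[[399.7, 323.8], [460.9, 327.3], [468.0, 244.2], [404.3, 242.3]] [433.2 284.4]
[[412.2, 316.1], [455.3, 318.3], [461.0, 249.8], [416.6, 249.2]] [436.3 283.4]
```

```bash
python3 -m jog '[[[0.45,-0.06,0.5],[0,0,0]],[[0.45,-0.06,0.9],[0,0,0]],[[0,0,0.9],[0,0,0]],[[0,0,0.9],[0,0,0]],[[0,0,0.7],[0,0,0]],[[0,0,0.5],[0,0,0]],[[0,0,0.3],[0,0,0]],[[0,0,0],[0,0,0]],[[0,0,0],[0,0,0]]]' && python3 -m jog '[[[0,0,0],[0,0,0]],[[0,0,0],[0,0,0]],[[0,0,0],[0,0,0]],[[0,0,0],[0,0,0]],[[0,0,0],[0,0,0]],[[0,0,0],[0,0,0]],[[0,0,0],[0,0,0]],[[0,0,0],[0,0,0]],[[0,0,0],[0,0,0]],[[0,0,0],[0,0,0]]]' 1
```

```text
time: 23.45
ee_pos: [342.9, 276.0, 201.6]
tcp_rot: [[0.001, 1.0, 0.0], [1.0, -0.001, 0.0], [0.0, 0.0, -1.0]]
force: [-0.0, 1.1, 0.5]
opening: 85.6
gripper_force: 0.0
time: 24.28
ee_pos: [342.6, 276.4, 201.6]
tcp_rot: [[-0.0, 1.0, 0.001], [1.0, 0.0, 0.0], [0.0, 0.001, -1.0]]
force: [-1.6, 0.9, 7.3]
opening: 29.4
gripper_force: 59.2
```

```bash
python3 -m jog '[[[0,0,-0.3],[0,0,0]],[[0,0,-0.7],[0,0,0]],[[0,0,-0.8],[0,0,0]],[[0.07,0.47,-0.1],[0,0,-0.05]],[[0.07,0.7,0],[0,0,0]],[[0.14,0.7,0],[0,0,0]],[[0,0.7,0],[0,0,0]],[[0,0.5,0],[0,0,0]],[[0,0,0],[0,0,0]],[[0,0,0],[0,0,0]]]'; python3 - <<'E'
from h import *
import pickle
im,c=shot("wrist","w11"); pickle.dump((im,c),open("w11.pkl","wb"));print(r.get_state()["ee_pos"])
E
```

```text
time: 25.12
ee_pos: [434.3, 288.6, 258.2]
tcp_rot: [[-0.052, 0.999, -0.001], [0.999, 0.052, -0.0], [-0.0, -0.001, -1.0]]
force: [-0.9, 0.6, -1.2]
opening: 29.5
gripper_force: 59.6
[433.7885825  288.67424584 258.16678736]
```

View pics/w11.png

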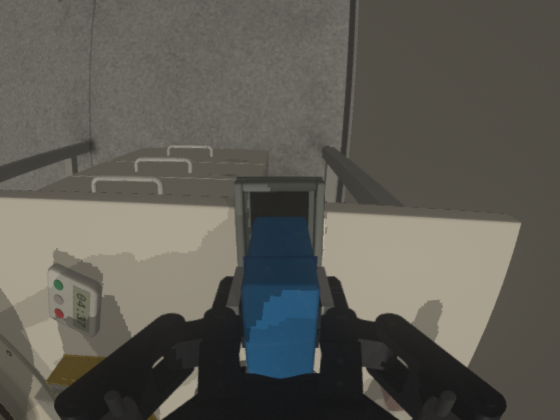

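The box is held aligned above the tray; the tray rim's far corners are at (236,178) and (323,178).

```bash
python3 - <<'E'
from h import *
import pickle
im,c=pickle.load(open("w11.pkl","rb"))
for p in((236,178),(323,178),(238,268),(322,268)): print(p,onz(c,p,20).round(1))
for p in((249,191),(309,191)): print(p,onz(c,p,6).round(1),onz(c,p,20).round(1))
print(onz(c,(247,219),0+50),onz(c,(311,219),50))
E
```

```text
(236, 178) [404.  327.1  20. ]
(323, 178) [460.9 330.   20. ]
(238, 268) [405.8 260.8  20. ]
(322, 268) [466.7 263.9  20. ]
(249, 191) [411.6 314.9   6. ] [412.8 318.7  20. ]
(309, 191) [453.9 317.1   6. ] [452.4 320.7  20. ]
[414.56305798 309.86284905  50.        ] [451.68256594 311.77381661  50.        ]
```

```bash
python3 -m jog '[[[-0.06,0.02,0.4],[0,0,0]],[[0,0,0.5],[0,0,0]],[[0,0,0.35],[0,0,0]],[[0,0,0.15],[0,0,0]],[[0,0,0.1],[0,0,0]],[[0,0,0],[0,0,0]],[[0,0,0],[0,0,0]]]';python3 -m jog '[[[0,0,0.05],[0,0,0]],[[0,0,0.03],[0,0,0]],[[0,0,0],[0,0,0]],[[0,0,0],[0,0,0]]]'
```

```text
time: 25.75
ee_pos: [434.8, 287.1, 213.6]
tcp_rot: [[-0.052, 0.999, 0.0], [0.999, 0.052, 0.0], [0.0, 0.0, -1.0]]
force: [0.6, 0.2, -1.4]
opening: 29.1
gripper_force: 59.6
time: 26.08
ee_pos: [434.8, 287.0, 210.9]
tcp_rot: [[-0.052, 0.999, 0.0], [0.999, 0.052, 0.0], [0.0, 0.0, -1.0]]
force: [-0.2, -0.6, -1.4]
opening: 29.0
gripper_force: 59.6
```

```bash
python3 -m jog '[[[0,0,0.05],[0,0,0]],[[0,0,0.03],[0,0,0]],[[0,0,0],[0,0,0]],[[0,0,0],[0,0,0]]]';python3 -m jog '[[[0,0,0.03],[0,0,0]],[[0,0,0],[0,0,0]],[[0,0,0],[0,0,0]]]'
```

```text
time: 26.42
ee_pos: [434.8, 287.0, 208.2]
tcp_rot: [[-0.052, 0.999, -0.0], [0.999, 0.052, -0.0], [-0.0, -0.0, -1.0]]
force: [0.2, -0.3, -1.3]
opening: 29.3
gripper_force: 59.6
time: 26.67
ee_pos: [434.9, 287.0, 207.6]
tcp_rot: [[-0.052, 0.999, 0.0], [0.999, 0.052, 0.0], [0.0, 0.0, -1.0]]
force: [-0.7, 0.3, 1.3]
opening: 29.3
gripper_force: 59.7
```

Contact. I'll press slightly, release, rise, and move back clear for a check.

```bash
python3 -m jog '[[[0,0,0.015],[0,0,0]],[[0,0,0],[0,0,0]],[[0,0,0],[0,0,0]]]'; python3 -m jog '[[[0,0,0],[0,0,0]],[[0,0,0],[0,0,0]],[[0,0,0],[0,0,0]],[[0,0,0],[0,0,0]],[[0,0,0],[0,0,0]],[[0,0,0],[0,0,0]],[[0,0,0],[0,0,0]],[[0,0,0],[0,0,0]],[[0,0,-0.2],[0,0,0]],[[0,0,-0.5],[0,0,0]]]' 0; python3 -m jog '[[[0,0,-0.9],[0,0,0]],[[0,0,-0.9],[0,0,0]],[[0,0,-0.9],[0,0,0]],[[0,0,-0.9],[0,0,0]],[[-0.8,0,-0.9],[0,0,0]],[[-0.8,0,0],[0,0,0]],[[-0.8,0,0],[0,0,0]],[[-0.8,0,0],[0,0,0]],[[0,0,0],[0,0,0]],[[0,0,0],[0,0,0]]]'; python3 - <<'E'
from h import *
a,_=shot("scene","s12"); b,_=shot("wrist","w12")
A=cv2.resize(a[90:400,175:400],None,fx=1.7,fy=1.7,interpolation=cv2.INTER_CUBIC); B=cv2.resize(b,None,fx=.72,fy=.72,interpolation=cv2.INTER_AREA)
B=cv2.copyMakeBorder(B,0,A.shape[0]-B.shape[0],0,0,cv2.BORDER_CONSTANT); m=np.hstack([A,B]); print(m.shape)
cv2.imwrite("pics/c12.png",cv2.cvtColor(m,cv2.COLOR_RGB2BGR))
E
```

```text
time: 26.92
ee_pos: [434.9, 287.1, 207.6]
tcp_rot: [[-0.052, 0.999, 0.0], [0.999, 0.052, 0.0], [0.0, 0.0, -1.0]]
force: [-3.8, -0.8, 10.7]
opening: 29.4
gripper_force: 60.9
time: 27.75
ee_pos: [434.4, 286.8, 227.0]
tcp_rot: [[-0.052, 0.999, -0.003], [0.999, 0.052, -0.001], [-0.001, -0.003, -1.0]]
force: [0.4, -0.7, 0.0]
opening: 85.4
gripper_force: 0.0
time: 28.58
ee_pos: [439.9, 190.3, 363.6]
tcp_rot: [[-0.05, 0.999, 0.001], [0.999, 0.05, 0.0], [0.0, 0.001, -1.0]]
force: [0.8, -0.5, 0.3]
opening: 85.6
gripper_force: 0.0
(527, 785, 3)
```

View pics/c12.png

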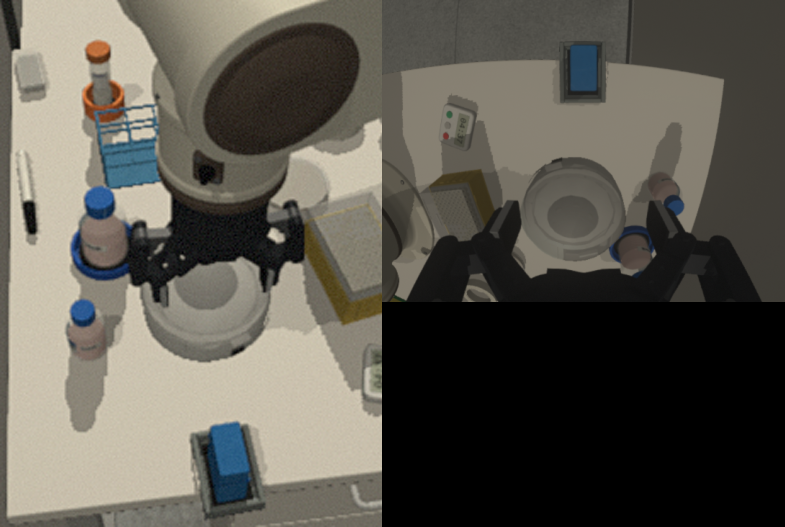

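The slide box at crop (229,462), the blue bottle at (102,240) and the orange tube at (98,80) all stand in their holders. The red bottle is hidden here, but it stood in its stand in the earlier view at (85,225). Handing in.

```bash
python3 -c "
from plant import r
print(r.finish_job())"
```

```text
the job is handed in; nothing more can be done
None
```

I stood all four supplies upright in their holders, released them, and handed the job in at about 29 s; the red bottle was hidden in the final view but was upright in its stand when last seen.

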